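Tip rejected capacitors through the flap of the reject box

TASK

Pick up the scoop that holds the two round capacitor cans by its upright grip fin, press the reject box's one-way flap open with the scoop's front rim (not with the gripper), and tip both cans into the box. Then draw the scoop out so that the flap shuts, stand the scoop upright on the bench and let go of it.

Things in the scene. Friction and masses are not known exactly. Their poses are not given: they have to be found in the camera images.
- scoop_grip (a point): Middle of the upright grip fin behind a loose blue scoop (120 g), 70 mm above its underside. x: pouring direction, z: up. Fin 12 mm thick (y; pinch it so), 36 mm long (x), 90 mm high, top 20 mm above this point; it can also be pinched with the gripper leaning back, away from the tray. The tray's back wall is 18 mm ahead. A twin scoop nearby holds two black square-cornered relays: not needed.
- scoop_rim (a point): Middle of the scoop's open front rim, 117 mm ahead of and 50 mm below the grip point. Tray 64 mm wide, walls 42 mm high. The floor is flat to 72 mm ahead of the grip point, then rises at 22 degrees to this rim, 20 mm above the underside: cans stay in while it is level and roll out over the rim when it is tipped forward 45 degrees or more.
- can_a_center (a point): Centre of a capacitor can: aluminium cylinder, 22 mm diameter, 34 mm long, 25 g, lying across the scoop (its axis is y), free to roll.
- can_b_center (a point): Centre of the second capacitor can, the same as the first, lying just in front of it in the scoop.
- reject_sill (a point): Middle of the top edge (sill) of the low front wall of a grey steel box fixed to the bench, 95 mm up. x: level into the box, z: up. Box 170 deep, 150 wide, 180 high, walls 4 mm. Its opening, 142 mm wide, slopes from the sill up to an edge 90 mm behind and 85 mm above this point, and is filled by a dark steel flap hinged along the sill.
- flap (a joint): Dark steel flap of the reject box, 120 mm long, hinged along the sill at its lower edge, in rad: 0 shut (sloping up with the opening at 43 degrees), growing as its upper edge swings inward and down: 0.76 level, 1.3 sloping 31 degrees down into the box. A spring shuts it; pressing it open needs about 1 to 2 N.
There are look-alikes about, which are no part of the job. Leave any red look-alike of the part that bears scoop_grip alone.

How it is judged:
By the outcome, as a careful person would: the job done as asked, in the order asked, and still so for the second after the job is handed in, with the robot touching nothing.
It also fails if it takes over 61 s, if anything falls off the work surface, if the arm or the gripper's body presses on something with over 40 N, if the wrist force passes 120 N, or if a joint passes its speed limit or range.

ROBOT

A 6-joint arm with a two-finger parallel gripper is mounted at the origin on the work surface. World frame = base frame: x ahead of the robot, y to its left, z up, the work surface at z = 0. Lengths are in mm, angles in rad, forces in N, time in s.
With the tool pointing down it reaches from about 300 to 775 mm from the base axis. Payload 14.6 kg.
Tool frame: the origin (TCP) lies midway between the tips of the shut fingers; the grasp point (between the pads) lies 19 mm behind it (manip.grip_point_offset is the distance from the TCP to the grasp point, in mm); x points along the fingers, z is the direction in which the jaws open and shut, and the axes are right-handed (so a half turn about x gives the same grasp; the last joint's range is limited). The gripper opens to 94 mm and grips with 3 to 60 N. Pads are 16 mm wide; open, the fingers measure 119 mm over their backs; the gripper's body (75 mm by 177 mm) begins 78 mm behind the grasp point.
Start: joints at [-1.386, 0.3, 1.521, -0, 1.321, -0.067], TCP at [137.025, -532.648, 205.446] pointing down, gripper open.
Joint ranges: [-3.03, 3.03], [-0.79, 2.21], [0.23, 2.52], [-1.04, 4.18], [0, 3.07], [-2.55, 2.55]. Speed limits (rad/s): [2.22, 2.22, 2.57, 3.14, 3.14, 3.14].

INTERFACE

Orientations are given as [roll, pitch, yaw] about the fixed x, y, z axes, in that order (R = Rz(yaw) Ry(pitch) Rx(roll)).
In Python, from cell import manip, camera, calibration, order gives the robot as it stands.
- The arm moves only by the tool jog_arm, never from a script. Its arguments are lists of equal length, an entry for each row: "turn": the turn, a rotation vector about the tool's x, y, z in degrees, a list of three; "dp": the shift along the tool's x, y, z in cm, a list of three; "gripper": the closure, from 0 (fully open) to 1 (shut). In form: {"turn": [[ax, ay, az], ...], "dp": [[tx, ty, tz], ...], "gripper": [gripper, ...]}. A call has 1 to 8 rows; each row shifts and turns the pose as measured when the row begins, along the tool's axes as they then stand; what a row does not reach is not made up. A row lasts 1/8 s, in which the tool goes at most 62.5 mm and 10.7 degrees, less where a joint would pass 70% of its speed; a pose out of reach is approached as far as the arm can. A call is refused whole if a number of a shift passes 6.25 or a number of a turn 10.7, either way. A call with a gripper value outside its range is refused whole. The fingers move at their own pace and stop on an object; "grip_force" is the grip in N (left out, the last holds). Time passes only in rows, so rows that do not move let the fingers close. It gives the time, the measured TCP pose, the force and the opening at its end, in the units of the state.
- manip.read_state(): the state, without advancing time (a new reading comes with each control period).
- camera(name): name is "scene" or "top" or "wrist"; returns (picture, depth): 400x640x3 uint8, red, green, blue; 400x640 float32, mm along the optical axis (not along the pixel's ray), 0 where there is no reading.
- calibration(name): a dict with "K" (3x3 intrinsics, pixels), "world_from_camera" (4x4, takes a point from camera to world coordinates). Camera axes: x right, y down, z forward; pixel columns grow to the right and rows downward; lengths in mm; the calibration is good to about 2 mm. A picture is of the moment at which its call begins: read the wrist's pose just before it. calibration takes no time and is no camera call; for the wrist camera it gives the pose at the moment of the call.
- order.sign_off(): hands the job in, once; it reports no verdict.
The state is a dict: "clock": time; "joints": joint angles; "qd": joint speeds; "effort": joint torques, N m; "eef_pos": TCP position; "eef_rot": TCP orientation; "wrist_force": force on the tool from outside, world axes, zero at the start; "moment": the same for the moment, N m; "finger_gap": finger opening in mm.
Only numpy, scipy, OpenCV 4.12 (cv2) and the standard library are available. Lean on these libraries where they do the work, as an engineer would, in place of code of your own. Each camera call takes 0.05 s, during which the arm holds its last target.

## Working session

There is one attempt and no reset: what is moved stays moved. The work goes in short steps, Python scripts to look and compute and a tool call to move; the robot and the scene stay as the last step left them, time stands still between calls to the robot, and variables do not carry over. Pictures are saved under pics/ and viewed, and the job is handed in when it is done.

Besides the shell and the picture viewer there is one more tool, called by a JSON object that holds its "name" and its "arguments". jog_arm: Moves the arm, as the interface text tells. Its arguments: {"type":"object","properties":{"turn":{"type":"array","items":{"type":"array","items":{"type":"number"}}},"dp":{"type":"array","items":{"type":"array","items":{"type":"number"}}},"gripper":{"type":"array","items":{"type":"number"}},"grip_force":{"type":"number"}},"required":["turn","dp","gripper"]}

```bash
mkdir -p pics; ls; python3 - <<'E'
from cell import manip,camera,calibration
import cv2,numpy as np
print(manip.read_state())
for n in ["scene","top","wrist"]:
    c=calibration(n);p,d=camera(n)
    print(n,np.round(c["K"],1).tolist(),np.round(c["world_from_camera"],3).tolist())
    cv2.imwrite(f"pics/{n}0.png",p[:,:,::-1]);np.save(f"pics/{n}0.npy",d)
E
```

```text
pics
{'clock': 0.0, 'joints': array([-1.38559903e+00,  3.00469232e-01,  1.52161768e+00, -2.12227068e-05,
        1.32066976e+00, -6.66170700e-02]), 'qd': array([ 2.12678611e-04,  1.44009718e-03,  8.89075361e-04, -5.03404869e-05,
       -2.39275658e-04, -1.77567690e-04]), 'effort': array([ 2.23850970e-03, -5.31804907e+01, -3.52735376e+01,  7.09088054e-02,
        2.43287114e-02, -1.07484975e-04]), 'eef_pos': array([ 136.97153443, -532.39182941,  204.87186763]), 'eef_rot': array([3.09263344, 1.56963213, 1.77365675]), 'wrist_force': array([-0.20037916,  0.40564033, -0.19200778]), 'moment': array([ 0.00712236,  0.01608299, -0.0046927 ]), 'finger_gap': 93.95603647316948}
scene [[463.1, 0.0, 316.7], [0.0, 463.1, 201.1], [0.0, 0.0, 1.0]] [[-0.418, 0.736, -0.532, 1012.476], [0.908, 0.334, -0.251, 186.629], [-0.007, -0.588, -0.808, 887.231], [0.0, 0.0, 0.0, 1.0]]
top [[477.0, 0.0, 313.6], [0.0, 477.0, 197.2], [0.0, 0.0, 1.0]] [[-0.027, -0.996, 0.087, 428.075], [-1.0, 0.026, -0.015, -61.644], [0.012, -0.087, -0.996, 890.983], [0.0, 0.0, 0.0, 1.0]]
wrist [[277.7, 0.0, 314.6], [0.0, 277.7, 204.1], [0.0, 0.0, 1.0]] [[0.249, -0.931, -0.267, 215.385], [-0.969, -0.239, -0.067, -512.996], [-0.002, 0.275, -0.961, 384.249], [0.0, 0.0, 0.0, 1.0]]
```

View pics/scene0.png

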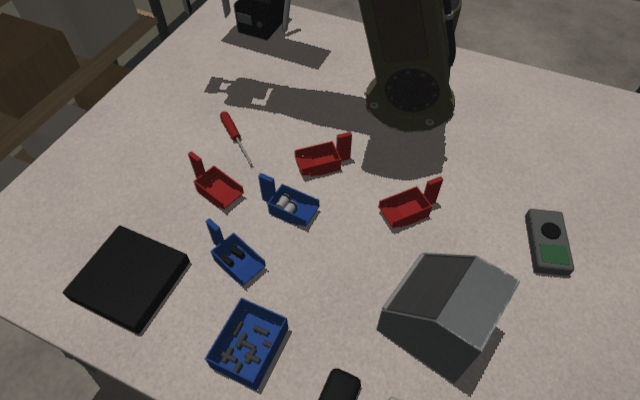

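View pics/top0.png

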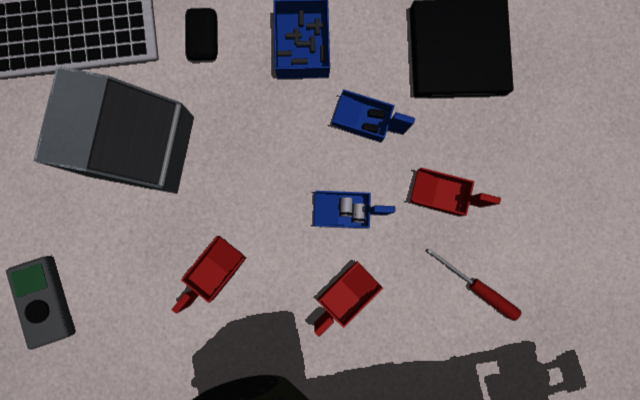

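View pics/wrist0.png

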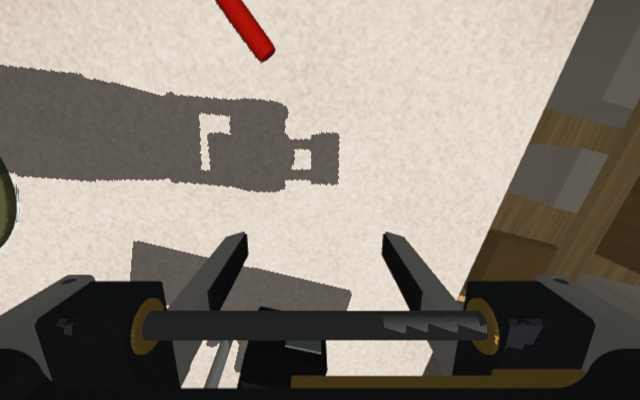

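```bash
cat > h.py <<'E'
import numpy as np,cv2
from cell import calibration
def cloud(n,d,c=None):
    c=c or calibration(n);K=c["K"];T=c["world_from_camera"]
    v,u=np.mgrid[:400,:640]
    P=np.stack([(u-K[0,2])/K[0,0]*d,(v-K[1,2])/K[1,1]*d,d],-1)
    return P@T[:3,:3].T+T[:3,3]
E
python3 - <<'E'
from h import *
np.set_printoptions(precision=1,suppress=True)
for n in ["top","scene"]:
    d=np.load(f"pics/{n}0.npy");im=cv2.imread(f"pics/{n}0.png");P=cloud(n,d)
    print(n,"bench z",np.median(P[...,2][(d>0)]))
    h=cv2.cvtColor(im,cv2.COLOR_BGR2HSV)
    m=cv2.inRange(h,(105,120,40),(130,255,255))
    k,l,s,cc=cv2.connectedComponentsWithStats(m)
    for i in range(1,k):
        if s[i,4]<60: continue
        q=P[(l==i)&(d>0)]
        top=q[q[:,2]>55]
        print(s[i],cc[i],q.min(0),q.max(0),"fin",len(top),top.mean(0) if len(top) else '')
        t=q[q[:,2]>80]
        if len(t): print("fintop",len(t),t.mean(0),t.min(0),t.max(0))
        if len(t)>5: print(cv2.minAreaRect(t[:,:2].astype(np.float32)))
        w=q[(q[:,2]>5)&(q[:,2]<50)]
        if len(w): print("tray",cv2.minAreaRect(w[:,:2].astype(np.float32)))
P=cloud("top",np.load("pics/top0.npy"))
for u,v in [(190,105),(178,190),(180,103),(160,187),(112,80),(92,172),(60,70),(38,158),(150,140),(172,145),(184,150),(120,130),(100,125),(70,120)]: print(u,v,P[v,u])
P=cloud("scene",np.load("pics/scene0.npy"))
for u,v in [(385,315),(430,325),(420,255),(472,258),(400,290),(440,300),(450,265),(480,290),(515,285)]: print(u,v,P[v,u])
for n,b in [("top",(20,50,220,210)),("scene",(350,230,540,400))]:
    im=cv2.imread(f"pics/{n}0.png")[b[1]:b[3],b[0]:b[2]]
    cv2.imwrite(f"pics/{n}_crop.png",cv2.resize(im,None,fx=3.5,fy=3.5,interpolation=cv2.INTER_CUBIC)[:600,:800])
E
```

```text
top bench z 0.2480282357594774
[ 274    0   56   70 2274] [297.9  39.2] [ 733.  -109.3   -2.3] [864.   -9.7  59.3] fin 145 [794.9 -56.5  56. ]
tray ((801.056640625, -60.11183547973633), (96.50104522705078, 122.90645599365234), 89.46512603759766)
[343  90  51  30 132] [372.4 100.8] [ 640.9 -223.4   28.2] [ 697.3 -133.1   47. ] fin 0 
tray ((678.6673583984375, -181.53262329101562), (100.592041015625, 24.941242218017578), 57.213157653808594)
[ 333   93   56   46 1178] [356.7 115.3] [ 607.1 -218.5   -2.7] [ 695.6 -113.    45. ] fin 0 
tray ((650.0587768554688, -170.01077270507812), (104.79175567626953, 62.98837661743164), 70.2679672241211)
[394 113  21  11 134] [403.8 117.8] [ 620.5 -249.6   86. ] [ 639.7 -215.3   92.5] fin 132 [ 630.1 -231.9   89.3]
fintop 132 [ 630.1 -231.9   89.3] [ 620.5 -249.6   86. ] [ 639.7 -215.3   92.5]
((630.2831420898438, -231.768310546875), (34.5400276184082, 11.840450286865234), 70.8962173461914)
[ 314  191   58   37 1416] [337.2 209. ] [ 445.9 -175.9   -1. ] [512.9 -73.5  53. ] fin 0 
tray ((479.33673095703125, -125.34182739257812), (102.13944244384766, 63.
[... 1317 characters left out ...]
), (99.65543365478516, 129.13951110839844), 89.91278839111328)
190 105 [687.3 155.1   0.5]
178 190 [525.9 179.1  -2.5]
180 103 [663.3 148.7  96.1]
160 187 [520.9 182.5  95.8]
112 80 [679.1 232.2 173.2]
92 172 [537.3 260.9 173.2]
60 70 [694.5 308.7 179. ]
38 158 [559.4 338.1 180.6]
150 140 [596.1 192.  118.1]
172 145 [591.8 162.9  94.2]
184 150 [598.1 163.   15.6]
120 130 [605.3 226.8 154.2]
100 125 [609.2 249.7 173.4]
70 120 [616.3 292.  179.7]
385 315 [666.4 157.2  86.8]
430 325 [683.3 232.  159. ]
420 255 [528.1 177.9  98.6]
472 258 [541.7 263.  172.6]
400 290 [614.5 166.4  99.1]
440 300 [637.9 234.4 165.9]
450 265 [556.  233.3 148.2]
480 290 [600.6 288.6 180. ]
515 285 [567.4 339.4 179.7]
```

View pics/top_crop.png

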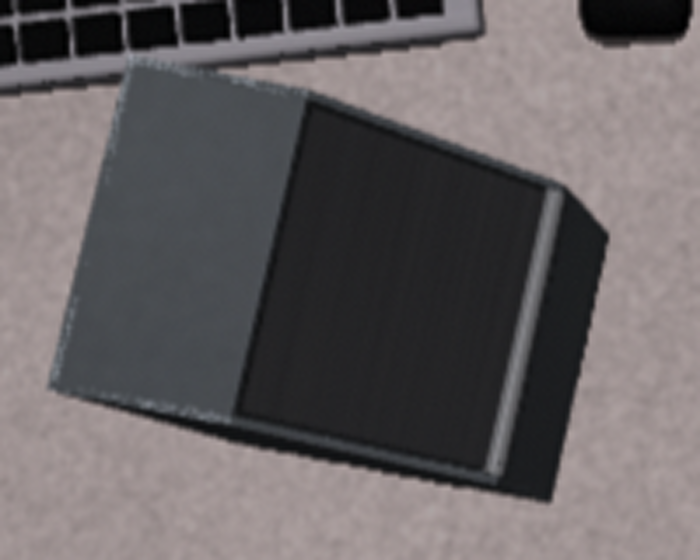

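View pics/scene_crop.png

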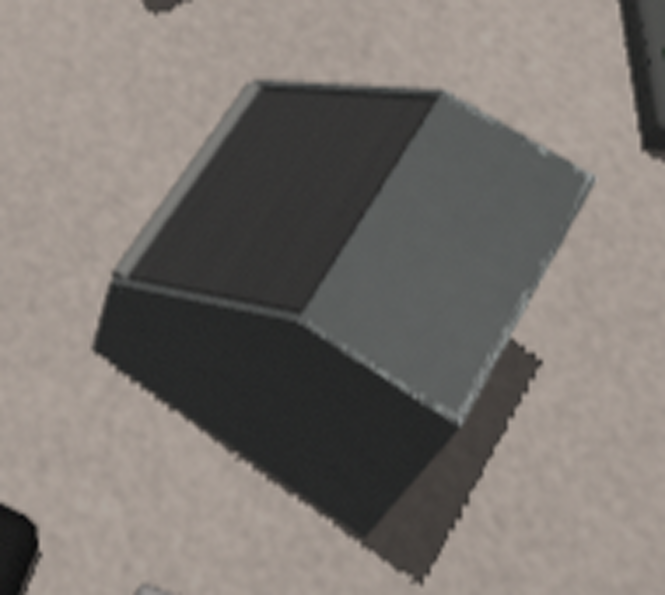

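```bash
cat >> h.py <<'E'
from scipy.spatial.transform import Rotation as Rn
np.set_printoptions(precision=2,suppress=True)
def pose():
    from cell import manip
    s=manip.read_state(); return s,np.array(s["eef_pos"]),Rn.from_euler("xyz",s["eef_rot"])
E
python3 - <<'E'
from h import *
for n in ["top","scene"]:
    d=np.load(f"pics/{n}0.npy");P=cloud(n,d)
    x,y,z=P[...,0],P[...,1],P[...,2]
    reg=(d>0)&(x>480)&(x<740)&(y>120)&(y<360)
    roof=P[reg&(z>172)]; 
    r=cv2.minAreaRect(roof[:,:2].astype(np.float32)); print(n,"roof",r,np.median(roof[:,2]))
    # wedge points above bench
    for ps in (75,77,77.5,78,79):
        e=np.array([np.cos(np.radians(ps)),np.sin(np.radians(ps))]);f=np.array([-e[1],e[0]])
        q=P[reg&(z>88)]; a=q[:,:2]@e;b=q[:,:2]@f
        print(ps,"a",np.percentile(a,[0.3,1,99,99.7]),"b",np.percentile(b,[.3,1,99,99.7]))
    fl=P[reg&(z>105)&(z<165)]; 
    A=np.c_[fl[:,:2],np.ones(len(fl))]; c=np.linalg.lstsq(A,fl[:,2],rcond=None)[0]
    res=fl[:,2]-A@c; k=abs(res)<4; c=np.linalg.lstsq(A[k],fl[k,2],rcond=None)[0]
    print("flap plane yaw",np.degrees(np.arctan2(c[1],c[0])),"slope",np.degrees(np.arctan(np.hypot(c[0],c[1]))),c)
s,p,R=pose(); print(R.as_matrix())
E
```

```text
top roof ((618.436767578125, 285.58544921875), (93.30766296386719, 150.533203125), 77.76936340332031) 179.83253962133676
75 a [308.87 310.85 480.13 482.1 ] b [-601.4  -599.35 -448.82 -447.21]
77 a [291.44 292.49 461.21 462.71] b [-613.39 -612.16 -463.47 -462.94]
77.5 a [286.68 287.81 456.53 458.  ] b [-616.51 -615.44 -466.91 -466.77]
78 a [281.86 283.14 451.72 453.29] b [-619.7  -618.61 -470.31 -470.  ]
79 a [272.1  273.52 442.18 444.07] b [-626.45 -624.97 -476.63 -475.65]
flap plane yaw 76.55657958990618 slope 39.36977996077364 [   0.19    0.8  -145.94]
scene roof ((618.8966674804688, 287.0098876953125), (87.70525360107422, 153.0872039794922), 77.54193878173828) 178.80244462452288
75 a [310.09 312.59 481.29 483.14] b [-603.59 -602.69 -452.   -449.5 ]
77 a [291.96 293.91 461.48 462.52] b [-615.12 -614.75 -465.99 -464.4 ]
77.5 a [287.23 289.19 456.62 457.57] b [-618.31 -618.02 -469.3  -467.87]
78 a [282.37 284.34 451.71 452.71] b [-621.91 -621.56 -472.63 -471.09]
79 a [272.58 274.64 441.8  443.48] b [-629.42 -628.97 -479.03 -477.17]
flap plane yaw 103.64830568141262 slope 14.03022007186323 [ -0.06   0.24 118.46]
[[-0.    0.97  0.25]
 [ 0.    0.25 -0.97]
 [-1.    0.   -0.  ]]
```

```bash
cat >> h.py <<'E'
SC=np.array([474.8,-191.3,70.]);PS=87.;SILL=np.array([592.,164.7,95.]);PB=77.7
def Rt(psi,a):  # a = lean (deg): tool x = fwd*sin a - up*cos a ; z_t=(sin psi,-cos psi,0)
    c,s=np.cos(np.radians(psi)),np.sin(np.radians(psi)); a=np.radians(a)
    f=np.array([c,s,0]);x=f*np.sin(a)+np.array([0,0,-np.cos(a)]);z=np.array([s,-c,0])
    return Rn.from_matrix(np.c_[x,np.cross(z,x),z])
def plan(g,R,n,G=19.,start=None):
    """g: world target of grasp point, R target orientation"""
    if start is None:
        s,p,R0=pose()
    else: p,R0=start
    pt=np.asarray(g)+G*R.as_matrix()[:,0]
    rv=(R0.inv()*R).as_rotvec()
    q=p;Q=R0;T=[];D=[]
    for i in range(n):
        fr=(i+1)/n; Q2=R0*Rn.from_rotvec(rv*fr);
        # grasp point interpolated linearly
        g0=p-G*R0.as_matrix()[:,0]; q2=g0+(np.asarray(g)-g0)*fr+G*Q2.as_matrix()[:,0]
        D.append((Q.inv().apply(q2-q)/10).round(2).tolist()); T.append(np.degrees((Q.inv()*Q2).as_rotvec()).round(1).tolist()); q,Q=q2,Q2
    print("T",T);print("D",D); return pt,R
def where():
    s,p,R=pose();M=R.as_matrix();g=p-19*M[:,0]
    print("t",s["clock"],"g",g,"x_t",M[:,0],"z_t",M[:,2],"lean",np.degrees(np.arctan2(np.hypot(*M[:2,0])*np.sign(M[1,0]),-M[2,0])),"psi",np.degrees(np.arctan2(M[0,2],-M[1,2])),"roll",np.degrees(np.arcsin(M[2,2])),"\nq",s["joints"],"F",s["wrist_force"],"gap",s["finger_gap"])
    return g,R
E
python3 - <<'E'
from h import *
R=Rt(PS,45); plan(SC-90*R.as_matrix()[:,0],R,12); where()
E
```

```text
T [[-5.7, 2.4, 3.2], [-5.7, 2.4, 3.2], [-5.7, 2.4, 3.2], [-5.7, 2.4, 3.2], [-5.7, 2.4, 3.2], [-5.7, 2.4, 3.2], [-5.7, 2.4, 3.2], [-5.7, 2.4, 3.2], [-5.7, 2.4, 3.2], [-5.7, 2.4, 3.2], [-5.7, 2.4, 3.2], [-5.7, 2.4, 3.2]]
D [[0.75, 3.38, -1.63], [0.99, 3.47, -1.26], [1.22, 3.5, -0.88], [1.44, 3.49, -0.48], [1.64, 3.42, -0.08], [1.81, 3.3, 0.31], [1.96, 3.14, 0.7], [2.09, 2.92, 1.08], [2.18, 2.67, 1.44], [2.25, 2.38, 1.77], [2.29, 2.05, 2.07], [2.29, 1.69, 2.35]]
t 0.15 g [ 136.96 -532.47  224.01] x_t [-0.  0. -1.] z_t [ 0.25 -0.97 -0.  ] lean 0.05234100951568296 psi 14.426693639441567 roll -0.05232660244339874 
q [-1.39  0.3   1.52 -0.    1.32 -0.07] F [-0.54 -0.78 -0.34] gap 94.28922373200795
```

{"name": "jog_arm", "arguments": {"turn": [[-5.7,2.4,3.2],[-5.7,2.4,3.2],[-5.7,2.4,3.2],[-5.7,2.4,3.2],[-5.7,2.4,3.2],[-5.7,2.4,3.2]], "dp": [[0.7,3.4,-1.6],[1,3.5,-1.3],[1.2,3.5,-0.9],[1.4,3.5,-0.5],[1.6,3.4,-0.1],[1.8,3.3,0.3]], "gripper": [0,0,0,0,0,0]}}

```text
clock: 0.9
eef_pos: [309.8, -380.7, 162.6]
eef_rot: [1.903, 1.145, 1.206]
wrist_force: [0.3, -0.1, 0.3]
finger_gap: 93.7
```

```bash
python3 - <<'E'
from h import *
R=Rt(PS,45); plan(SC-90*R.as_matrix()[:,0],R,8); where()
E
```

```text
T [[-4.2, 1.7, 2.3], [-4.2, 1.7, 2.3], [-4.2, 1.7, 2.3], [-4.2, 1.7, 2.3], [-4.2, 1.7, 2.3], [-4.2, 1.7, 2.3], [-4.2, 1.7, 2.3], [-4.2, 1.7, 2.3]]
D [[1.47, 2.25, 0.59], [1.53, 2.14, 0.79], [1.59, 2.0, 0.99], [1.63, 1.85, 1.17], [1.66, 1.69, 1.34], [1.68, 1.51, 1.5], [1.68, 1.33, 1.65], [1.68, 1.13, 1.79]]
t 0.9 g [ 306.97 -388.07  179.92] x_t [ 0.15  0.39 -0.91] z_t [ 0.78 -0.61 -0.13] lean 24.404556977538412 psi 51.645364609599255 roll -7.751578842756654 
q [-1.13  0.37  1.58  0.3   1.49 -0.5 ] F [ 0.31 -0.13  0.26] gap 93.71316366729779
```

{"name": "jog_arm", "arguments": {"turn": [[-4.2,1.7,2.3],[-4.2,1.7,2.3],[-4.2,1.7,2.3],[-4.2,1.7,2.3],[-4.2,1.7,2.3],[-4.2,1.7,2.3],[-4.2,1.7,2.3],[-4.2,1.7,2.3]], "dp": [[1.5,2.2,0.6],[1.5,2.1,0.8],[1.6,2.0,1.0],[1.6,1.9,1.2],[1.7,1.7,1.3],[1.7,1.5,1.5],[1.7,1.3,1.7],[1.7,1.1,1.8]], "gripper": [0,0,0,0,0,0,0,0]}}

```text
clock: 1.9
eef_pos: [476.0, -234.5, 117.0]
eef_rot: [1.563, 0.776, 1.533]
wrist_force: [-1.2, -0.6, 0.8]
finger_gap: 93.9
```

```bash
python3 - <<'E'
from h import *
from cell import camera
R=Rt(PS,45); plan(SC-90*R.as_matrix()[:,0],R,1); where()
c=calibration("wrist");p,d=camera("wrist");cv2.imwrite("pics/w1.png",p[:,:,::-1])
P=cloud("wrist",d,c); h=cv2.cvtColor(p,cv2.COLOR_RGB2HSV);m=cv2.inRange(h,(105,120,30),(130,255,255))>0
for ex in (0,):
    q=P[m&(d>0)&(P[...,0]>440)&(P[...,0]<520)&(P[...,1]<-165)&(P[...,1]>-220)]
    t=q[q[:,2]>55];print(len(q),t.min(0),t.max(0),t.mean(0));t=q[q[:,2]>84]
    if len(t)>5: print("top",t.mean(0),cv2.minAreaRect(t[:,:2].astype(np.float32)))
q=P[m&(d>0)&(P[...,0]>430)&(P[...,0]<525)&(P[...,1]<-50)&(P[...,1]>-180)&(P[...,2]>30)]
print("tray",cv2.minAreaRect(q[:,:2].astype(np.float32)))
E
```

```text
T [[1.0, -0.6, -0.5]]
D [[-0.73, -0.26, -0.36]]
t 1.9 g [ 475.52 -248.07  130.3 ] x_t [ 0.03  0.71 -0.7 ] z_t [ 1.   -0.03  0.01] lean 45.513961247982564 psi 88.13264376167962 roll 0.3298908288215818 
q [-0.8   0.66  1.41  0.55  1.67 -0.88] F [-1.17 -0.6   0.77] gap 93.88111573447219
1507 [ 468.82 -211.32   55.17] [ 482.68 -175.44   91.57] [ 475.9  -198.55   85.5 ]
top [ 475.96 -195.28   89.58] ((475.754638671875, -193.21682739257812), (36.041194915771484, 11.917941093444824), 86.01262664794922)
tray ((480.4819641113281, -128.42315673828125), (103.06980895996094, 62.98875045776367), 86.37345123291016)
```

View pics/w1.png

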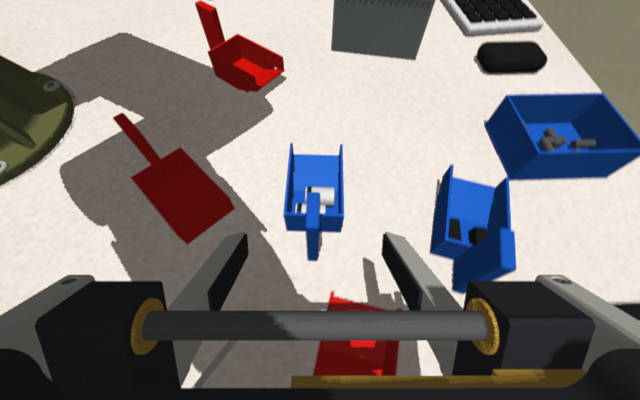

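```bash
sed -i 's/^SC=.*/SC=np.array([475.4,-192.3,70.]);PS=86.5;SILL=np.array([592.,164.7,95.]);PB=77.7/' h.py; python3 - <<'E'
from h import *
R=Rt(PS,45); plan(SC-2*R.as_matrix()[:,0],R,6)
E
```

```text
T [[0.3, -0.2, -0.1], [0.3, -0.2, -0.1], [0.3, -0.2, -0.1], [0.3, -0.2, -0.1], [0.3, -0.2, -0.1], [0.3, -0.2, -0.1]]
D [[1.29, -0.09, -0.05], [1.29, -0.08, -0.06], [1.29, -0.08, -0.06], [1.29, -0.08, -0.06], [1.29, -0.08, -0.07], [1.29, -0.07, -0.07]]
```

{"name": "jog_arm", "arguments": {"turn": [[0.3,-0.2,-0.1],[0.3,-0.2,-0.1],[0.3,-0.2,-0.1],[0.3,-0.2,-0.1],[0.3,-0.2,-0.1],[0,0,0]], "dp": [[1.3,-0.1,-0.05],[1.3,-0.1,-0.05],[1.3,-0.1,-0.05],[1.3,-0.1,-0.05],[1.3,-0.1,-0.05],[0.5,0,0]], "gripper": [0,0,0,0,0,0]}}

```text
clock: 2.7
eef_pos: [475.6, -183.3, 59.3]
eef_rot: [1.575, 0.783, 1.51]
wrist_force: [-1.0, -0.2, -0.1]
finger_gap: 93.8
```

```bash
python3 - <<'E'
from h import *
R=Rt(PS,45); plan(SC,R,1);where()
E
```

```text
T [[-0.2, 0.0, -0.1]]
D [[0.51, 0.12, 0.04]]
t 2.7 g [ 474.75 -196.78   72.7 ] x_t [ 0.04  0.71 -0.71] z_t [ 1.   -0.06 -0.  ] lean 45.10886092481098 psi 86.3451516515175 roll -0.1511646291363456 
q [-0.74  0.67  1.55  0.59  1.5  -0.9 ] F [-1.04 -0.23 -0.08] gap 93.8226893679918
```

{"name": "jog_arm", "arguments": {"turn": [[0,0,0],[0,0,0],[0,0,0],[0,0,0],[0,0,0],[0,0,0],[0,0,0]], "dp": [[0.5,0.1,0.05],[0,0,0],[0,0,0],[0,0,0],[0,0,0],[0,0,0],[0,0,0]], "gripper": [0,0.5,0.7,0.8,0.9,1,1], "grip_force": 12}}

```text
clock: 3.58
eef_pos: [476.8, -179.5, 56.9]
eef_rot: [1.573, 0.784, 1.508]
wrist_force: [-0.7, -0.0, 0.3]
finger_gap: 37.1
```

{"name": "jog_arm", "arguments": {"turn": [[0,0,0],[0,0,0],[0,0,0]], "dp": [[0,0,0],[0,0,0],[0,0,0]], "gripper": [1,1,1], "grip_force": 60}}

```text
clock: 3.95
eef_pos: [476.8, -179.5, 56.9]
eef_rot: [1.573, 0.784, 1.508]
wrist_force: [0.2, 0.4, 0.4]
finger_gap: 11.6
```

```bash
python3 - <<'E'
from h import *
from cell import camera
where()
p,d=camera("wrist");cv2.imwrite("pics/w2.png",p[:,:,::-1])
E
```

```text
t 3.95 g [ 475.99 -192.97   70.3 ] x_t [ 0.04  0.71 -0.71] z_t [ 1.   -0.06 -0.  ] lean 45.05438997023865 psi 86.32620847554536 roll -0.07365435025381285 
q [-0.73  0.67  1.56  0.59  1.49 -0.9 ] F [0.15 0.37 0.4 ] gap 11.626331922655874
```

View pics/w2.png

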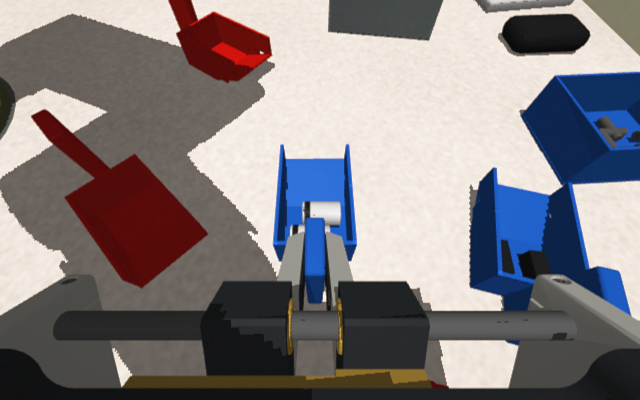

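```bash
cat >> h.py <<'E'
def box(X,Z,T):  # rim at (X,Z) in sill frame, tip T -> grip world, tool R
    t=np.radians(T);gx=X-117*np.cos(t)+50*np.sin(t);gz=Z+117*np.sin(t)+50*np.cos(t)
    e=np.array([np.cos(np.radians(PB)),np.sin(np.radians(PB)),0])
    return SILL+gx*e+np.array([0,0,gz]),Rt(PB,45-T)
def rim():
    g,R=where();e=np.array([np.cos(np.radians(PB)),np.sin(np.radians(PB)),0]);M=R.as_matrix()
    a=np.degrees(np.arctan2(M[:,0]@e,-M[2,0]));T=45-a;t=np.radians(T);r=g-SILL
    f=np.array([-e[1],e[0],0])
    X=r@e+117*np.cos(t)-50*np.sin(t);Z=r[2]-117*np.sin(t)-50*np.cos(t)
    print("RIM X %.1f Z %.1f T %.1f side %.1f"%(X,Z,T,r@f))
E
python3 - <<'E'
from h import *
g,R=where()
print("lift");st=plan(g+[0,0,130],Rt(86.3,45),7)
print("carry");G,RR=box(-10,55,0);print(G);plan(G,RR,12,start=st)
E
```

```text
t 4.0 g [ 475.97 -192.97   70.28] x_t [ 0.04  0.71 -0.71] z_t [ 1.   -0.06 -0.  ] lean 45.05591816293554 psi 86.32588302151036 roll -0.07885355909959148 
q [-0.73  0.67  1.56  0.59  1.49 -0.9 ] F [-0.14 -0.15 -0.64] gap 11.767934023590556
lift
T [[-0.0, -0.0, -0.0], [-0.0, -0.0, -0.0], [-0.0, -0.0, -0.0], [-0.0, -0.0, -0.0], [-0.0, -0.0, -0.0], [-0.0, -0.0, -0.0], [-0.0, -0.0, -0.0]]
D [[-1.31, 1.31, -0.0], [-1.31, 1.31, -0.0], [-1.31, 1.31, -0.0], [-1.31, 1.31, -0.0], [-1.31, 1.31, -0.0], [-1.31, 1.31, -0.0], [-1.31, 1.31, -0.0]]
carry
[564.95  40.62 200.  ]
T [[0.5, -0.5, 0.0], [0.5, -0.5, -0.0], [0.5, -0.5, 0.0], [0.5, -0.5, 0.0], [0.5, -0.5, -0.0], [0.5, -0.5, -0.0], [0.5, -0.5, -0.0], [0.5, -0.5, 0.0], [0.5, -0.5, -0.0], [0.5, -0.5, -0.0], [0.5, -0.5, 0.0], [0.5, -0.5, -0.0]]
D [[1.41, 1.41, 0.63], [1.41, 1.41, 0.61], [1.42, 1.42, 0.58], [1.42, 1.42, 0.56], [1.43, 1.43, 0.53], [1.43, 1.43, 0.51], [1.44, 1.43, 0.48], [1.44, 1.44, 0.45], [1.45, 1.44, 0.43], [1.45, 1.45, 0.4], [1.45, 1.45, 0.38], [1.46, 1.45, 0.35]]
```

{"name": "jog_arm", "arguments": {"turn": [[0,0,0],[0,0,0],[0,0,0],[0,0,0],[0,0,0],[0,0,0],[0,0,0],[0,0,0]], "dp": [[-0.5,0.5,0],[-1,1,0],[-1.4,1.4,0],[-1.4,1.4,0],[-1.4,1.4,0],[-1.4,1.4,0],[-1.4,1.4,0],[-1,1,0]], "gripper": [1,1,1,1,1,1,1,1]}}

```text
clock: 5.0
eef_pos: [476.9, -179.7, 201.4]
eef_rot: [1.571, 0.786, 1.507]
wrist_force: [-0.2, 0.7, -2.3]
finger_gap: 11.5
```

```bash
python3 - <<'E'
from h import *
from cell import camera
where()
p,d=camera("wrist");cv2.imwrite("pics/w3.png",p[:,:,::-1])
G,RR=box(-10,55,0);plan(G,RR,12)
E
```

```text
t 5.0 g [ 476.07 -193.08  214.84] x_t [ 0.04  0.71 -0.71] z_t [ 1.   -0.06 -0.  ] lean 44.96708722130733 psi 86.34063835151443 roll -0.023397988788150505 
q [-0.73  0.47  1.48  0.59  1.71 -0.75] F [-0.21  0.75 -2.27] gap 11.549394152047517
T [[0.5, -0.5, 0.0], [0.5, -0.5, 0.0], [0.5, -0.5, 0.0], [0.5, -0.5, 0.0], [0.5, -0.5, 0.0], [0.5, -0.5, 0.0], [0.5, -0.5, 0.0], [0.5, -0.5, 0.0], [0.5, -0.5, 0.0], [0.5, -0.5, 0.0], [0.5, -0.5, 0.0], [0.5, -0.5, 0.0]]
D [[1.5, 1.31, 0.63], [1.51, 1.32, 0.6], [1.51, 1.32, 0.58], [1.52, 1.33, 0.55], [1.52, 1.33, 0.53], [1.53, 1.34, 0.5], [1.53, 1.34, 0.48], [1.54, 1.35, 0.45], [1.54, 1.35, 0.43], [1.55, 1.35, 0.4], [1.55, 1.36, 0.37], [1.55, 1.36, 0.35]]
```

View pics/w3.png

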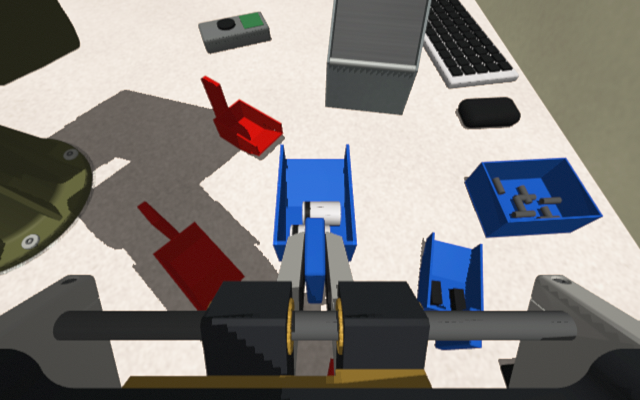

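Scoop held unchanged in the gripper (tray at 315,200), both cans in. Carry on.

{"name": "jog_arm", "arguments": {"turn": [[0.3,-0.3,0],[0.5,-0.5,0],[0.5,-0.5,0],[0.5,-0.5,0],[0.5,-0.5,0],[0.5,-0.5,0],[0.5,-0.5,0],[0.5,-0.5,0]], "dp": [[0.5,0.4,0.2],[1,0.9,0.4],[1.5,1.3,0.6],[1.5,1.3,0.6],[1.5,1.3,0.6],[1.5,1.3,0.5],[1.5,1.3,0.5],[1.5,1.3,0.5]], "gripper": [1,1,1,1,1,1,1,1]}}

```text
clock: 6.05
eef_pos: [534.3, -36.0, 190.5]
eef_rot: [1.574, 0.785, 1.409]
wrist_force: [1.2, -0.1, -2.0]
finger_gap: 11.4
```

```bash
python3 - <<'E'
from h import *
rim()
G,RR=box(-10,55,0);plan(G,RR,8)
E
```

```text
t 6.05 g [532.1  -49.3  203.93] x_t [ 0.11  0.7  -0.71] z_t [ 0.99 -0.16 -0.  ] lean 45.02766320162778 psi 80.61156412290444 roll -0.11845925312789654 
q [-0.49  0.4   1.62  0.74  1.47 -0.53] F [ 1.23 -0.14 -1.98] gap 11.420277978822522
RIM X -104.9 Z 58.9 T 0.0 side 12.9
T [[0.2, -0.3, -0.0], [0.2, -0.3, -0.0], [0.2, -0.3, -0.0], [0.2, -0.3, -0.0], [0.2, -0.3, -0.0], [0.2, -0.3, -0.0], [0.2, -0.3, -0.0], [0.2, -0.3, -0.0]]
D [[0.87, 0.8, 0.23], [0.87, 0.8, 0.22], [0.87, 0.8, 0.22], [0.87, 0.8, 0.21], [0.87, 0.8, 0.2], [0.87, 0.8, 0.19], [0.87, 0.8, 0.19], [0.87, 0.8, 0.18]]
```

{"name": "jog_arm", "arguments": {"turn": [[0.2,-0.3,0],[0.2,-0.3,0],[0.2,-0.3,0],[0.2,-0.3,0],[0.2,-0.3,0],[0.2,-0.3,0],[0.2,-0.3,0],[0.2,-0.2,0]], "dp": [[1.1,1,0.25],[1.1,1,0.25],[1.1,1,0.25],[1.1,1,0.25],[1,0.9,0.2],[0.7,0.6,0.15],[0.3,0.3,0.1],[0,0,0]], "gripper": [1,1,1,1,1,1,1,1]}}

```text
clock: 7.05
eef_pos: [565.9, 53.3, 186.0]
eef_rot: [1.561, 0.785, 1.35]
wrist_force: [-0.2, -0.2, -1.4]
finger_gap: 11.7
```

```bash
python3 - <<'E'
from h import *
from cell import camera
rim()
for n in ("wrist","scene"):
    p,d=camera(n);cv2.imwrite(f"pics/{n}4.png",p[:,:,::-1]);np.save(f"pics/{n}4.npy",d)
for w in [(25,50,0),(45,42,0)]:
    G,RR=box(*w);plan(G,RR,4)
E
```

```text
t 7.05 g [562.98  40.14 199.38] x_t [ 0.16  0.69 -0.71] z_t [ 0.98 -0.21  0.01] lean 45.04042377017892 psi 77.74270587054767 roll 0.3981743452557957 
q [-0.32  0.38  1.65  0.82  1.31 -0.41] F [-0.23 -0.21 -1.42] gap 11.73071340985986
RIM X -10.8 Z 54.5 T -0.0 side 1.8
T [[0.1, 0.1, -0.0], [0.1, 0.1, -0.0], [0.1, 0.1, -0.0], [0.1, 0.1, -0.0]]
D [[0.72, 0.56, 0.04], [0.72, 0.56, 0.04], [0.72, 0.56, 0.04], [0.72, 0.56, 0.04]]
T [[0.1, 0.1, -0.0], [0.1, 0.1, -0.0], [0.1, 0.1, -0.0], [0.1, 0.1, -0.0]]
D [[1.21, 0.77, 0.04], [1.21, 0.77, 0.04], [1.21, 0.77, 0.04], [1.21, 0.77, 0.04]]
```

View pics/wrist4.png

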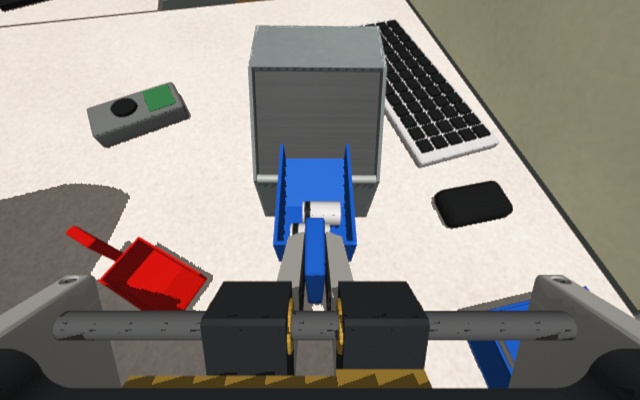

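View pics/scene4.png

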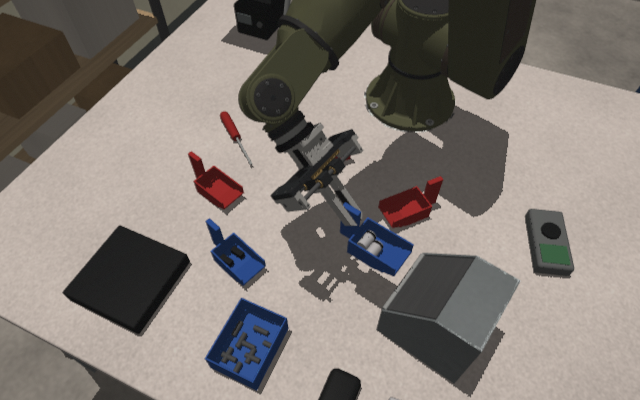

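```bash
cat > seq.py <<'E'
from h import *
def seq(ws):
    st=None
    for *w,n in ws:
        print(w);G,RR=box(*w);st=plan(G,RR,n,start=st)
E
python3 -c "
from seq import *
seq([(45,44,0,4),(76,40,0,3),(80,22,8,3),(80,4,18,3)])"
```

```text
[45, 44, 0]
T [[0.1, 0.1, -0.0], [0.1, 0.1, -0.0], [0.1, 0.1, -0.0], [0.1, 0.1, -0.0]]
D [[1.18, 0.81, 0.04], [1.18, 0.81, 0.04], [1.18, 0.81, 0.04], [1.18, 0.81, 0.04]]
[76, 40, 0]
T [[0.0, 0.0, 0.0], [0.0, 0.0, 0.0], [0.0, 0.0, 0.0]]
D [[0.82, 0.64, -0.0], [0.82, 0.64, 0.0], [0.82, 0.64, -0.0]]
[80, 22, 8]
T [[-0.0, 0.0, -2.7], [-0.0, 0.0, -2.7], [0.0, 0.0, -2.7]]
D [[0.34, 0.14, 0.0], [0.32, 0.16, -0.0], [0.31, 0.18, 0.0]]
[80, 4, 18]
T [[-0.0, -0.0, -3.3], [0.0, 0.0, -3.3], [-0.0, -0.0, -3.3]]
D [[0.26, 0.24, -0.0], [0.24, 0.25, 0.0], [0.22, 0.26, -0.0]]
```

{"name": "jog_arm", "arguments": {"turn": [[0.1,0.1,0],[0.1,0.1,0],[0.1,0.1,0],[0.1,0.1,0],[0,0,0],[0,0,0],[0,0,0],[0,0,0]], "dp": [[0.8,0.5,0.05],[1.1,0.8,0.05],[1.1,0.8,0.05],[1,0.7,0],[0.8,0.6,0],[0.8,0.6,0],[0.6,0.5,0],[0.4,0.3,0]], "gripper": [1,1,1,1,1,1,1,1]}}

```text
clock: 8.15
eef_pos: [585.8, 136.6, 172.4]
eef_rot: [1.576, 0.785, 1.36]
wrist_force: [-0.6, -0.2, -0.6]
finger_gap: 11.6
```

```bash
python3 - <<'E'
from seq import *
from cell import camera
rim()
p,d=camera("wrist");cv2.imwrite("pics/wrist5.png",p[:,:,::-1])
seq([(77,38,0,2),(80,22,8,3),(80,4,18,3),(72,-16,33,4),(62,-34,56,5)])
E
```

```text
t 8.15 g [582.99 123.46 185.81] x_t [ 0.15  0.69 -0.71] z_t [ 0.98 -0.21 -0.  ] lean 45.03791180843468 psi 77.70299612517147 roll -0.2111873789828818 
q [-0.16  0.41  1.64  0.86  1.2  -0.32] F [-0.57 -0.2  -0.56] gap 11.59921209974067
RIM X 74.8 Z 40.9 T -0.0 side 0.0
[77, 38, 0]
T [[-0.1, -0.1, -0.0], [-0.1, -0.1, -0.0]]
D [[0.16, -0.03, 0.01], [0.16, -0.03, 0.01]]
[80, 22, 8]
T [[-0.0, 0.0, -2.7], [-0.0, 0.0, -2.7], [0.0, 0.0, -2.7]]
D [[0.26, 0.17, 0.0], [0.25, 0.18, -0.0], [0.24, 0.19, 0.0]]
[80, 4, 18]
T [[-0.0, -0.0, -3.3], [0.0, 0.0, -3.3], [-0.0, -0.0, -3.3]]
D [[0.26, 0.24, -0.0], [0.24, 0.25, 0.0], [0.22, 0.26, -0.0]]
[72, -16, 33]
T [[0.0, -0.0, -3.7], [0.0, 0.0, -3.7], [-0.0, 0.0, -3.8], [0.0, 0.0, -3.7]]
D [[0.14, 0.27, -0.0], [0.12, 0.28, 0.0], [0.09, 0.29, 0.0], [0.06, 0.3, -0.0]]
[62, -34, 56]
T [[-0.0, 0.0, -4.6], [0.0, -0.0, -4.6], [-0.0, 0.0, -4.6], [0.0, -0.0, -4.6], [-0.0, 0.0, -4.6]]
D [[0.12, 0.58, -0.0], [0.06, 0.58, 0.0], [0.0, 0.59, -0.0], [-0.06, 0.58, 0.0], [-0.11, 0.58, 0.0]]
```

View pics/wrist5.png

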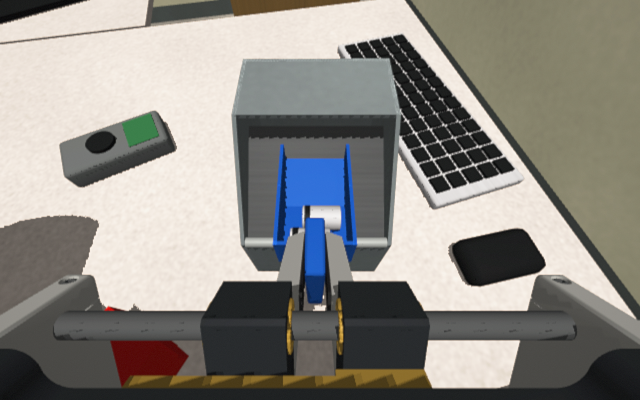

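{"name": "jog_arm", "arguments": {"turn": [[0,0,0],[0,0,-2.7],[0,0,-2.7],[0,0,-2.7],[0,0,-3.3],[0,0,-3.3],[0,0,-3.3]], "dp": [[0.3,0,0],[0.3,0.2,0],[0.25,0.2,0],[0.25,0.2,0],[0.25,0.25,0],[0.25,0.25,0],[0.2,0.25,0]], "gripper": [1,1,1,1,1,1,1]}}

```text
clock: 9.07
eef_pos: [591.1, 158.0, 166.4]
eef_rot: [1.58, 1.106, 1.361]
wrist_force: [0.9, 1.2, -0.1]
finger_gap: 11.8
```

```bash
python3 - <<'E'
from seq import *
from cell import camera
rim()
p,d=camera("wrist");cv2.imwrite("pics/wrist6.png",p[:,:,::-1])
seq([(80,3,19,1),(72,-16,33,4),(62,-34,56,5)])
E
```

```text
t 9.075 g [589.35 149.64 183.43] x_t [ 0.09  0.44 -0.89] z_t [ 0.98 -0.22 -0.  ] lean 26.630464124445393 psi 77.49861373582176 roll -0.23089142611989505 
q [0.   0.4  1.55 0.5  1.14 0.02] F [ 0.92  1.25 -0.09] gap 11.758562760454476
RIM X 80.0 Z 4.1 T 18.4 side -0.6
[80, 3, 19]
T [[-0.2, -0.1, -0.5]]
D [[0.06, -0.03, -0.06]]
[72, -16, 33]
T [[-0.0, -0.0, -3.5], [-0.0, -0.0, -3.5], [-0.0, 0.0, -3.5], [0.0, 0.0, -3.5]]
D [[0.14, 0.25, -0.0], [0.11, 0.25, 0.0], [0.09, 0.26, 0.0], [0.07, 0.26, 0.0]]
[62, -34, 56]
T [[-0.0, 0.0, -4.6], [0.0, -0.0, -4.6], [-0.0, 0.0, -4.6], [0.0, -0.0, -4.6], [-0.0, 0.0, -4.6]]
D [[0.12, 0.58, -0.0], [0.06, 0.58, 0.0], [0.0, 0.59, -0.0], [-0.06, 0.58, 0.0], [-0.11, 0.58, 0.0]]
```

View pics/wrist6.png

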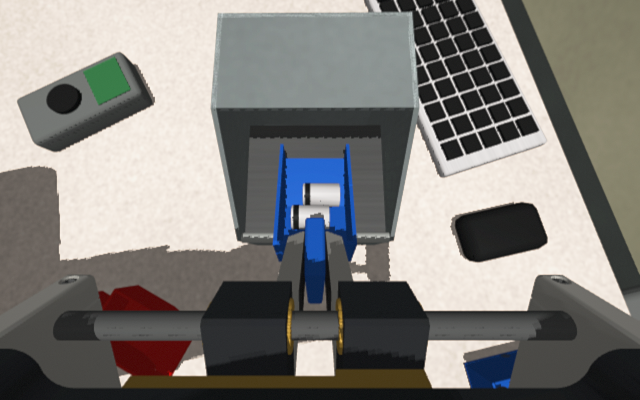

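{"name": "jog_arm", "arguments": {"turn": [[0,0,-3.5],[0,0,-3.5],[0,0,-3.5],[0,0,-3.5],[0,0,-4.6],[0,0,-4.6],[0,0,-4.6],[0,0,-4.6]], "dp": [[0.2,0.25,-0.05],[0.15,0.25,0],[0.1,0.25,0],[0.1,0.25,0],[0.1,0.6,0],[0.05,0.6,0],[0,0.6,0],[-0.05,0.6,0]], "gripper": [1,1,1,1,1,1,1,1]}}

```text
clock: 10.12
eef_pos: [599.2, 193.8, 167.8]
eef_rot: [-1.61, 1.463, -1.83]
wrist_force: [0.4, 0.5, -1.2]
finger_gap: 11.8
```

```bash
python3 - <<'E'
from seq import *
from cell import camera
rim()
p,d=camera("wrist");cv2.imwrite("pics/wrist7.png",p[:,:,::-1])
p,d=camera("scene");cv2.imwrite("pics/scene7.png",cv2.resize(p[150:400,280:560,::-1],None,fx=2.4,fy=2.4))
seq([(62,-34,57,2),(60,-35,64,2)])
E
```

```text
t 10.125 g [599.77 195.8  186.66] x_t [-0.03 -0.1  -0.99] z_t [ 0.98 -0.22 -0.  ] lean -6.197728225432171 psi 77.39271130883427 roll -0.2407075782882876 
q [ 0.29  0.55  1.27 -0.09  1.39  0.53] F [ 0.36  0.52 -1.25] gap 11.807303732693542
RIM X 66.4 Z -30.9 T 51.2 side -1.0
[62, -34, 57]
T [[-0.1, -0.2, -2.9], [-0.1, -0.2, -2.9]]
D [[-0.06, 0.25, -0.02], [-0.07, 0.25, -0.02]]
[60, -35, 64]
T [[0.0, -0.0, -3.5], [-0.0, -0.0, -3.5]]
D [[-0.18, 0.53, 0.0], [-0.22, 0.52, -0.0]]
```

View pics/wrist7.png

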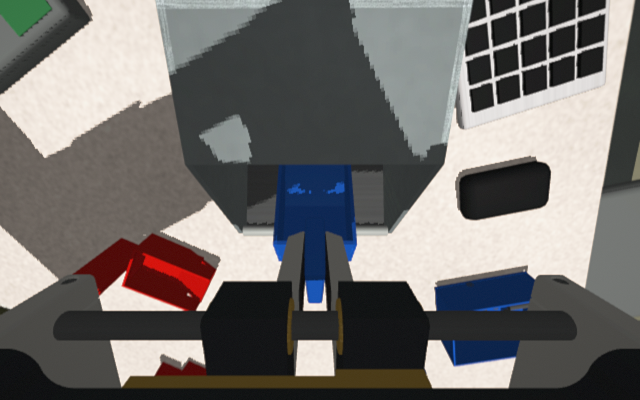

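View pics/scene7.png

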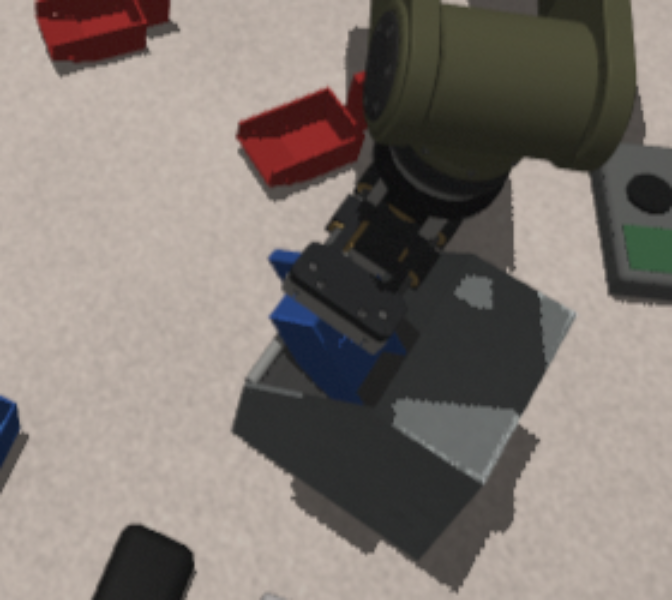

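{"name": "jog_arm", "arguments": {"turn": [[0,0,-3],[0,0,-3],[0,0,-3.5],[0,0,-2],[0,0,0],[0,0,0],[0,0,0],[0,0,0]], "dp": [[-0.05,0.3,0],[-0.05,0.3,0],[-0.2,0.5,0],[-0.1,0.3,0],[0,0,0],[0,0,0],[0,0,0],[0,0,0]], "gripper": [1,1,1,1,1,1,1,1]}}

```text
clock: 11.22
eef_pos: [602.4, 207.7, 168.3]
eef_rot: [-1.604, 1.273, -1.821]
wrist_force: [-0.6, 2.8, 0.8]
finger_gap: 11.8
```

```bash
python3 - <<'E'
from seq import *
from cell import camera
rim()
p,d=camera("wrist");cv2.imwrite("pics/wrist8.png",p[:,:,::-1])
seq([(64,-32,52,3),(72,-14,33,4),(80,6,18,4),(80,24,8,3),(76,40,0,3),(45,50,0,3),(-20,60,0,4)])
E
```

```text
t 11.225 g [603.77 213.07 186.42] x_t [-0.07 -0.28 -0.96] z_t [ 0.98 -0.22 -0.01] lean -17.079853404237262 psi 77.45989157927937 roll -0.5520976978849012 
q [ 0.38  0.64  1.14 -0.24  1.54  0.62] F [-0.6   2.84  0.8 ] gap 11.840378911460935
RIM X 60.4 Z -35.4 T 62.1 side -1.2
[64, -32, 52]
T [[-0.0, -0.2, 3.4], [-0.0, -0.2, 3.4], [-0.0, -0.2, 3.4]]
D [[0.19, -0.47, -0.03], [0.16, -0.48, -0.03], [0.12, -0.49, -0.03]]
[72, -14, 33]
T [[-0.0, -0.0, 4.8], [0.0, -0.0, 4.8], [-0.0, 0.0, 4.8], [-0.0, -0.0, 4.8]]
D [[0.07, -0.6, -0.0], [0.01, -0.6, 0.0], [-0.06, -0.6, 0.0], [-0.12, -0.59, 0.0]]
[80, 6, 18]
T [[-0.0, -0.0, 3.7], [0.0, 0.0, 3.8], [0.0, -0.0, 3.8], [-0.0, -0.0, 3.7]]
D [[-0.04, -0.3, 0.0], [-0.07, -0.3, -0.0], [-0.1, -0.29, -0.0], [-0.13, -0.28, -0.0]]
[80, 24, 8]
T [[0.0, 0.0, 3.3], [-0.0, -0.0, 3.3], [-0.0, 0.0, 3.3]]
D [[-0.2, -0.28, 0.0], [-0.23, -0.26, -0.0], [-0.25, -0.25, 0.0]]
[76, 40, 0]
T [[0.0, 0.0, 2.7], [-0.0, -0.0, 2.7], [0.0, -0.0, 2.7]]
D [[-0.25, -0.23, -0.0], [-0.26, -0.22, 0.0], [-0.28, -0.21, -0.0]]
[45, 50, 0]
T [[0.0, 0.0, 0.0], [0.0, 0.0, 0.0], [0.0, 0.0, 0.0]]
D [[-0.97, -0.49, 0.0], [-0.97, -0.49, -0.0], [-0.97, -0.49, 0.0]]
[-20, 60, 0]
T [[0.0, 0.0, 0.0], [0.0, 0.0, 0.0], [0.0, 0.0, 0.0], [0.0, 0.0, 0.0]]
D [[-1.33, -0.97, 0.0], [-1.33, -0.97, -0.0], [-1.33, -0.97, -0.0], [-1.33, -0.97, 0.0]]
```

View pics/wrist8.png

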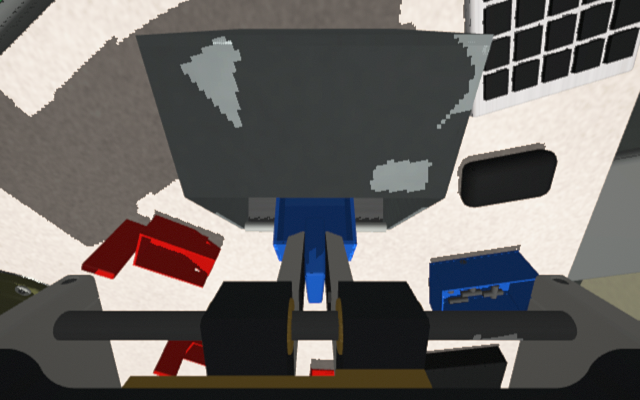

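{"name": "jog_arm", "arguments": {"turn": [[0,-0.2,3.4],[0,-0.2,3.4],[0,-0.1,3.4],[0,0,4.8],[0,0,4.8],[0,0,4.8],[0,0,4.8],[0,0,0]], "dp": [[0.2,-0.5,0],[0.15,-0.5,0],[0.1,-0.5,0],[0.05,-0.6,0],[0,-0.6,0],[-0.05,-0.6,0],[-0.1,-0.6,0],[0,0,0]], "gripper": [1,1,1,1,1,1,1,1]}}

```text
clock: 12.28
eef_pos: [592.6, 164.8, 167.2]
eef_rot: [1.581, 1.345, 1.361]
wrist_force: [-0.5, 1.9, 2.3]
finger_gap: 11.6
```

```bash
python3 - <<'E'
from seq import *
from cell import camera
rim()
p,d=camera("wrist");cv2.imwrite("pics/wrist9.png",p[:,:,::-1])
seq([(80,6,18,4),(80,24,8,3),(76,40,0,3),(45,50,0,3),(-20,60,0,4)])
E
```

```text
t 12.275 g [591.67 160.63 185.74] x_t [ 0.05  0.22 -0.97] z_t [ 0.98 -0.22 -0.  ] lean 12.932977209835801 psi 77.42610492052034 roll -0.12856583903762545 
q [0.12 0.43 1.46 0.23 1.19 0.26] F [-0.53  1.87  2.25] gap 11.559375625052125
RIM X 68.6 Z -13.8 T 32.1 side -0.5
[80, 6, 18]
T [[-0.1, -0.0, 3.5], [-0.1, -0.0, 3.5], [-0.1, -0.0, 3.5], [-0.1, -0.0, 3.5]]
D [[-0.04, -0.19, -0.01], [-0.06, -0.19, -0.01], [-0.08, -0.18, -0.01], [-0.1, -0.18, -0.01]]
[80, 24, 8]
T [[0.0, 0.0, 3.3], [-0.0, -0.0, 3.3], [-0.0, 0.0, 3.3]]
D [[-0.2, -0.28, 0.0], [-0.23, -0.26, -0.0], [-0.25, -0.25, 0.0]]
[76, 40, 0]
T [[0.0, 0.0, 2.7], [-0.0, -0.0, 2.7], [0.0, -0.0, 2.7]]
D [[-0.25, -0.23, -0.0], [-0.26, -0.22, 0.0], [-0.28, -0.21, -0.0]]
[45, 50, 0]
T [[0.0, 0.0, 0.0], [0.0, 0.0, 0.0], [0.0, 0.0, 0.0]]
D [[-0.97, -0.49, 0.0], [-0.97, -0.49, -0.0], [-0.97, -0.49, 0.0]]
[-20, 60, 0]
T [[0.0, 0.0, 0.0], [0.0, 0.0, 0.0], [0.0, 0.0, 0.0], [0.0, 0.0, 0.0]]
D [[-1.33, -0.97, 0.0], [-1.33, -0.97, -0.0], [-1.33, -0.97, -0.0], [-1.33, -0.97, 0.0]]
```

View pics/wrist9.png

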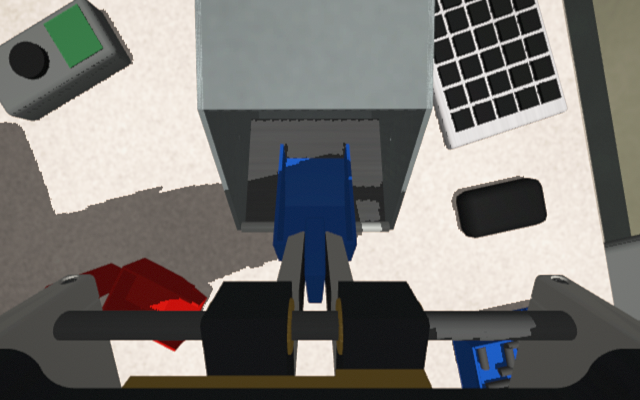

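Tray (285–350, 145–235) and visible flap (250–385, 120–160) are empty; both cans went in. Draw out.

{"name": "jog_arm", "arguments": {"turn": [[0,0,3.5],[0,0,3.5],[0,0,3.5],[0,0,3.5],[0,0,3.3],[0,0,3.3],[0,0,3.3],[0,0,2.7]], "dp": [[-0.05,-0.25,0],[-0.1,-0.25,0],[-0.1,-0.25,0],[-0.15,-0.25,0],[-0.25,-0.3,0],[-0.25,-0.3,0],[-0.25,-0.3,0],[-0.3,-0.25,0]], "gripper": [1,1,1,1,1,1,1,1]}}

```text
clock: 13.32
eef_pos: [585.6, 143.2, 168.8]
eef_rot: [1.584, 0.888, 1.375]
wrist_force: [-0.4, -0.1, -0.9]
finger_gap: 11.5
```

```bash
python3 - <<'E'
from seq import *
rim()
seq([(70,40,0,3),(45,50,0,3),(-20,60,0,5)])
E
```

```text
t 13.325 g [583.22 131.41 183.53] x_t [ 0.12  0.62 -0.78] z_t [ 0.98 -0.2  -0.01] lean 39.1308003938264 psi 78.22042640871858 roll -0.4717789312809799 
q [-0.11  0.4   1.62  0.75  1.17 -0.22] F [-0.36 -0.14 -0.86] gap 11.548438227934152
RIM X 76.9 Z 26.8 T 5.9 side 1.5
[70, 40, 0]
T [[0.0, -0.2, 2.0], [0.0, -0.2, 2.0], [0.0, -0.2, 2.0]]
D [[-0.3, -0.23, 0.05], [-0.31, -0.22, 0.05], [-0.32, -0.21, 0.06]]
[45, 50, 0]
T [[0.0, 0.0, 0.0], [0.0, 0.0, 0.0], [0.0, 0.0, 0.0]]
D [[-0.82, -0.35, -0.0], [-0.82, -0.35, -0.0], [-0.82, -0.35, -0.0]]
[-20, 60, 0]
T [[0.0, 0.0, 0.0], [0.0, 0.0, 0.0], [0.0, 0.0, 0.0], [0.0, 0.0, 0.0], [0.0, 0.0, 0.0]]
D [[-1.06, -0.78, -0.0], [-1.06, -0.78, -0.0], [-1.06, -0.78, 0.0], [-1.06, -0.78, -0.0], [-1.06, -0.78, -0.0]]
```

{"name": "jog_arm", "arguments": {"turn": [[0,-0.2,2],[0,-0.2,2],[0,-0.2,2],[0,0,0],[0,0,0],[0,0,0],[0,0,0],[0,0,0]], "dp": [[-0.3,-0.2,0.05],[-0.4,-0.2,0.05],[-0.4,-0.2,0.05],[-0.8,-0.4,0],[-0.8,-0.4,0],[-1.1,-0.7,0],[-1.4,-1,0],[-1.4,-1,0]], "gripper": [1,1,1,1,1,1,1,1]}}

```text
clock: 14.32
eef_pos: [569.6, 65.5, 187.1]
eef_rot: [1.575, 0.782, 1.366]
wrist_force: [-0.3, 0.3, -1.6]
finger_gap: 11.6
```

{"name": "jog_arm", "arguments": {"turn": [[0,0,0],[0,0,0],[0,0,0],[0,0,0],[0,0,0]], "dp": [[-1.4,-1.1,0],[-1.4,-1.3,0],[-1.4,-1.4,0],[-1.4,-1.4,0],[-1,-1,0]], "gripper": [1,1,1,1,1]}}

```text
clock: 14.95
eef_pos: [549.3, -30.4, 190.1]
eef_rot: [1.575, 0.783, 1.364]
wrist_force: [-0.8, 0.5, -0.5]
finger_gap: 11.6
```

```bash
python3 - <<'E'
from seq import *
from cell import camera
rim()
for n in ("wrist","scene"):
    p,d=camera(n);cv2.imwrite(f"pics/{n}10.png",p[:,:,::-1]);np.save(f"pics/{n}10.npy",d)
E
```

```text
t 14.95 g [546.51 -43.57 203.47] x_t [ 0.15  0.69 -0.71] z_t [ 0.98 -0.21 -0.  ] lean 45.15841589658722 psi 77.970352367467 roll -0.1765730254319601 
q [-0.47  0.41  1.61  0.76  1.43 -0.49] F [-0.8   0.55 -0.53] gap 11.570091951644947
RIM X -96.0 Z 58.8 T -0.2 side 0.1
```

View pics/wrist10.png

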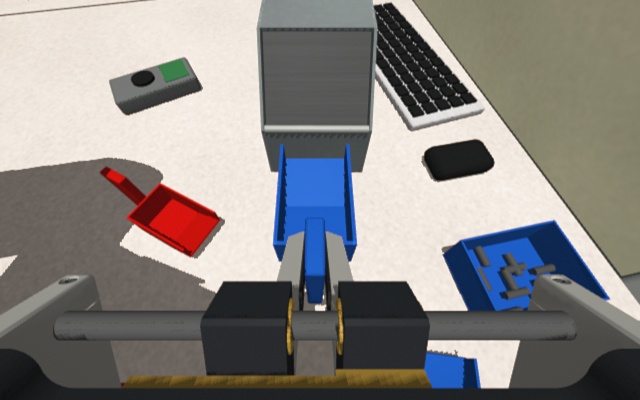

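View pics/scene10.png

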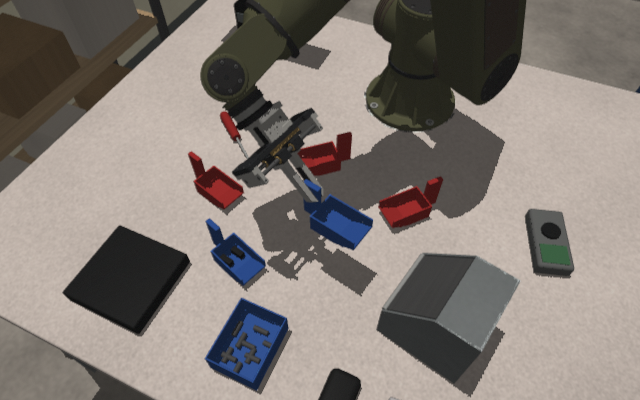

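```bash
python3 - <<'E'
from seq import *
st=plan([490,-140,150],Rt(84,45),6)
plan([490,-140,71],Rt(84,45),6,start=st)
E
```

```text
T [[-0.7, 0.7, -0.0], [-0.7, 0.7, -0.0], [-0.7, 0.7, -0.0], [-0.7, 0.7, -0.0], [-0.7, 0.7, -0.0], [-0.7, 0.7, -0.0]]
D [[-0.63, -1.88, -0.61], [-0.62, -1.87, -0.64], [-0.61, -1.87, -0.67], [-0.6, -1.86, -0.7], [-0.59, -1.85, -0.73], [-0.58, -1.84, -0.76]]
T [[0.0, 0.0, 0.0], [0.0, 0.0, 0.0], [0.0, 0.0, 0.0], [0.0, 0.0, 0.0], [0.0, 0.0, 0.0], [0.0, 0.0, 0.0]]
D [[0.93, -0.93, 0.0], [0.93, -0.93, 0.0], [0.93, -0.93, 0.0], [0.93, -0.93, 0.0], [0.93, -0.93, 0.0], [0.93, -0.93, 0.0]]
```

{"name": "jog_arm", "arguments": {"turn": [[-0.7,0.7,0],[-0.7,0.7,0],[-0.7,0.7,0],[-0.7,0.7,0],[-0.7,0.7,0],[-0.7,0.7,0],[0,0,0],[0,0,0]], "dp": [[-0.6,-1.9,-0.6],[-0.6,-1.9,-0.6],[-0.6,-1.9,-0.7],[-0.6,-1.9,-0.7],[-0.6,-1.9,-0.7],[-0.6,-1.8,-0.8],[0.9,-0.9,0],[0.9,-0.9,0]], "gripper": [1,1,1,1,1,1,1,1]}}

```text
clock: 16.05
eef_pos: [491.1, -126.9, 107.7]
eef_rot: [1.572, 0.782, 1.471]
wrist_force: [-0.0, -0.5, -1.7]
finger_gap: 11.9
```

```bash
python3 - <<'E'
from seq import *
g,R=where()
plan([g[0],g[1],74],Rt(84,45),6)
E
```

```text
t 16.05 g [ 489.75 -140.26  121.11] x_t [ 0.07  0.71 -0.7 ] z_t [ 0.99 -0.1  -0.  ] lean 45.18170570464288 psi 84.21323069941054 roll -0.04490938444445594 
q [-0.66  0.55  1.62  0.65  1.49 -0.79] F [-0.01 -0.52 -1.66] gap 11.86797280294426
T [[0.0, -0.0, -0.0], [0.0, -0.0, -0.0], [0.0, -0.0, -0.0], [0.0, -0.0, -0.0], [0.0, -0.0, -0.0], [0.0, -0.0, -0.0]]
D [[0.55, -0.56, 0.0], [0.55, -0.56, 0.0], [0.55, -0.56, 0.0], [0.55, -0.56, 0.0], [0.55, -0.56, 0.0], [0.55, -0.56, 0.0]]
```

{"name": "jog_arm", "arguments": {"turn": [[0,0,-0.1],[0,0,-0.1],[0,0,0],[0,0,0],[0,0,0],[0,0,0],[0,0,0],[0,0,0]], "dp": [[0.7,-0.7,0],[0.7,-0.7,0],[0.7,-0.7,0],[0.5,-0.5,0],[0.4,-0.4,0],[0.2,-0.2,0],[0.1,-0.1,0],[0,0,0]], "gripper": [1,1,1,1,1,1,1,1]}}

```text
clock: 17.05
eef_pos: [491.5, -125.3, 57.4]
eef_rot: [1.573, 0.785, 1.472]
wrist_force: [0.5, -0.8, -1.2]
finger_gap: 11.8
```

```bash
python3 - <<'E'
from seq import *
g,R=where()
E
```

```text
t 17.05 g [ 490.19 -138.63   70.81] x_t [ 0.07  0.7  -0.71] z_t [ 1.  -0.1 -0. ] lean 44.996477163903265 psi 84.27642726882989 roll -0.08179324907180135 
q [-0.65  0.63  1.64  0.65  1.41 -0.84] F [ 0.54 -0.76 -1.19] gap 11.842117769550578
```

{"name": "jog_arm", "arguments": {"turn": [[0,0,0],[0,0,0]], "dp": [[0.05,-0.05,0],[0,0,0]], "gripper": [1,1]}}

```text
clock: 17.3
eef_pos: [491.7, -125.4, 57.0]
eef_rot: [1.572, 0.786, 1.472]
wrist_force: [-0.0, -0.3, -1.0]
finger_gap: 12.2
```

{"name": "jog_arm", "arguments": {"turn": [[0,0,0],[0,0,0],[0,0,0]], "dp": [[0,0,0],[0,0,0],[0,0,0]], "gripper": [0.85,0.7,0.4]}}

```text
clock: 17.68
eef_pos: [491.8, -125.4, 57.3]
eef_rot: [1.571, 0.786, 1.471]
wrist_force: [-0.1, -0.2, -0.8]
finger_gap: 30.5
```

{"name": "jog_arm", "arguments": {"turn": [[0,0,0],[0,0,0],[0,0,0],[0,0,0]], "dp": [[0,0,0],[0,0,0],[0,0,0],[0,0,0]], "gripper": [0,0,0,0]}}

```text
clock: 18.18
eef_pos: [491.8, -125.4, 57.3]
eef_rot: [1.571, 0.786, 1.471]
wrist_force: [0.1, -0.2, -0.3]
finger_gap: 70.8
```

```bash
python3 - <<'E'
from seq import *
from cell import camera
g,R=where()
p,d=camera("wrist");cv2.imwrite("pics/wrist11.png",p[:,:,::-1])
E
```

```text
t 18.175 g [ 490.47 -138.77   70.77] x_t [ 0.07  0.7  -0.71] z_t [ 1.  -0.1 -0. ] lean 44.982797572416736 psi 84.2691477520147 roll -0.017302989311605583 
q [-0.65  0.63  1.64  0.66  1.41 -0.84] F [ 0.09 -0.17 -0.31] gap 70.77617741416994
```

View pics/wrist11.png

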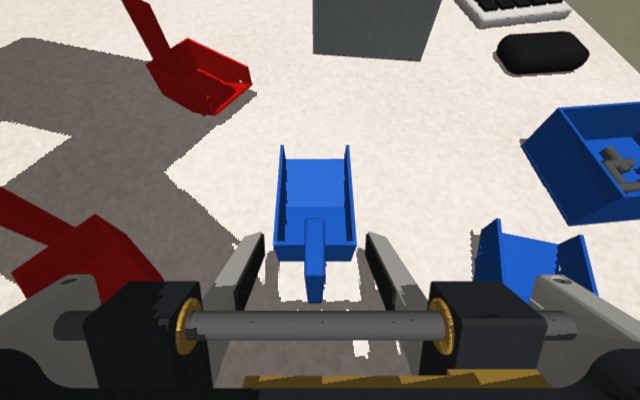

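Scoop stands level (tray 275–355, 145–260), fin free between the open fingers. Back out along the tool axis.

{"name": "jog_arm", "arguments": {"turn": [[0,0,0],[0,0,0],[0,0,0],[0,0,0],[0,0,0],[0,0,0],[0,0,0],[0,0,0]], "dp": [[0,0,0],[-1,0,0],[-2,0,0],[-2.5,0,0],[-2.5,0,0],[-2.5,0,0],[-2.5,0,0],[0,0,0]], "gripper": [0,0,0,0,0,0,0,0]}}

```text
clock: 19.23
eef_pos: [481.8, -222.1, 154.8]
eef_rot: [1.57, 0.788, 1.47]
wrist_force: [1.1, -0.1, -0.8]
finger_gap: 94.0
```

```bash
python3 - <<'E'
from seq import *
from cell import camera
g,R=where()
for n in ("top","scene"):
    p,d=camera(n);cv2.imwrite(f"pics/{n}12.png",p[:,:,::-1])
    P=cloud(n,d);m=cv2.inRange(cv2.cvtColor(p,cv2.COLOR_RGB2HSV),(105,120,40),(130,255,255))>0
    q=P[m&(d>0)&(abs(P[...,0]-490)<70)&(P[...,1]>-190)&(P[...,1]<20)]
    print(n,"scoop zmax",q[:,2].max(),"extent",q.min(0),q.max(0))
    P0=cloud(n,np.load(f"pics/{n}0.npy"))
    dz=(P-P0)[...,2][(P0[...,2]>105)&(P0[...,0]>520)&(P0[...,1]>150)&(d>0)&(P0[...,1]<350)]
    print("box/flap dz median, 5/95 pct",np.median(dz),np.percentile(dz,[5,95]))
E
```

```text
t 19.225 g [ 480.46 -235.47  168.25] x_t [ 0.07  0.7  -0.71] z_t [ 0.99 -0.1   0.  ] lean 44.87370649274434 psi 84.22983561361656 roll 0.019191892182958133 
q [-0.79  0.58  1.44  0.58  1.67 -0.79] F [ 1.11 -0.11 -0.8 ] gap 94.04238344236154
top scoop zmax 93.60687127000631 extent [ 461.7  -155.18   -2.78] [532.34 -16.75  93.61]
box/flap dz median, 5/95 pct -0.030561271662236322 [-2.94  2.84]
scene scoop zmax 91.7202937936753 extent [ 423.02 -186.84   -3.14] [533.79 -18.59  91.72]
box/flap dz median, 5/95 pct -0.23803182336058626 [-887.99    2.8 ]
```

View pics/top12.png

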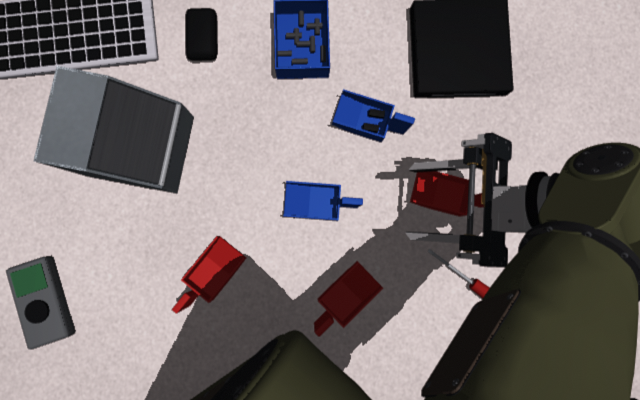

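View pics/scene12.png

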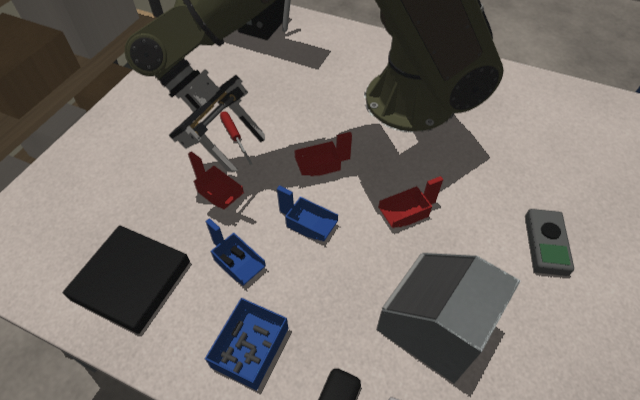

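```bash
python3 -c "
from cell import order
print(order.sign_off())"
```

```text
the job is handed in; nothing more can be done
None
```

The job is done and handed in at about 19 s on the robot clock. I gripped the scoop by its fin with the gripper leaning back 45°. I pushed the flap open with the front rim, tipped the scoop to 62° inside the box, drew it back out, stood it on the bench and let go.

What the last checks showed:
- **Cans:** the tray is empty, and no can shows on the flap or on the bench. I did not see the cans inside the box; that they are in it is inferred from this.
- **Flap:** it is shut. The top camera's depth over the box and flap matches the start to within about 3 mm. The scene camera's median agrees (-0.2 mm), but its spread had a large outlier (5th percentile -888 mm). I take that to be missing depth readings and did not look into it.
- **Scoop:** it stands upright, with the fin top at about 92 mm. The gripper is open, and its grasp point is about 140 mm from the scoop's grip point.
- **Rest of the scene:** the twin scoop and the red look-alikes were not touched and look unmoved in the last pictures. The wrist forces I read stayed around 3 N or less.

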